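# Lock the expanding book rack with its pin

### The arm

A 6-joint arm with a two-finger parallel gripper is mounted at the origin on the work surface. World frame = base frame: x ahead of the robot, y to its left, z up, the work surface at z = 0. Lengths are in m, angles in rad, forces in N, time in s.
With the tool pointing down it reaches from about 0.35 to 0.775 m from the base axis. Payload 7.3 kg.
Tool frame: the origin (TCP) lies at the very end of the fingers, on their centre line; the grasp point (between the pads) lies 19 mm behind it (robot.tcp_to_grasp is the distance from the TCP to the grasp point, in m); z points along the fingers, y is the direction in which the jaws open and shut (so a half turn about z gives the same grasp; the last joint's range is limited). The gripper opens to 92 mm and grips with 3 to 60 N. Pads are 19 mm wide; open, the fingers measure 130 mm over their backs; the gripper's body (75 mm by 190 mm) begins 47 mm behind the grasp point.
Start: joints at [-1.247, 0.342, 1.524, -0, 1.275, -0.146], TCP at [0.238, -0.468, 0.191] pointing down, gripper open.
Joint ranges: [-2.53, 2.53], [-0.77, 2.02], [0.04, 2.7], [-1, 4.14], [0.28, 2.66], [-3.11, 3.11]. Speed limits (rad/s): [2.57, 2.57, 3.14, 3.14, 3.14, 3.14].

### API

Orientations are given as [roll, pitch, yaw] about the fixed x, y, z axes, in that order (R = Rz(yaw) Ry(pitch) Rx(roll)).
In Python, from cell import robot gives the robot as it stands.
- The arm moves only by the tool arm_command, never from a script. Its argument "motion" is a list that holds one entry, the list of rows, each a list of 7 numbers: the turn, a rotation vector about the tool's x, y, z in units of 90 degrees (1.0 is 90 degrees), then the shift along the tool's x, y, z in units of 30 cm (1.0 is 30 cm), then the opening, from -1 (shut) to 1 (fully open). In form: [[[wx, wy, wz, tx, ty, tz, grip], ...]]. A call has 1 to 8 rows; each row is the pose to reach, as a shift and turn from the pose commanded when the call began, along the tool's axes at that moment; what a row does not reach only later rows make up. A row lasts 1/10 s, in which the tool goes at most 50 mm and 8.59 degrees, less where a joint would pass 70% of its speed; a pose out of reach is approached as far as the arm can. A call with a number of a shift or a turn outside -1 to 1 is refused whole. A call with a gripper value outside its range is refused whole. The fingers move at their own pace and stop on an object; "grip_force" is the grip in N (left out, the last holds). Time passes only in rows, so rows that repeat a pose let the fingers close. It gives the time, the measured TCP pose, the force and the opening at its end, in the units of the state.
- robot.observe(): the state, without advancing time (a new reading comes with each control period).
- robot.read_camera(name): name is "side" or "top"; returns a dict with "image" (420x560x3 uint8, red, green, blue), "z_map" (420x560 float32, m along the optical axis (not along the pixel's ray), 0 where there is no reading), "fov_y" (degrees; the focal length in pixels is half the picture's height over the tangent of half this angle, whatever the lens; pixels are square), "cx", "cy" (the principal point, pixels), "cam_to_world" (4x4, takes a point from camera to world coordinates). Camera axes: x right, y down, z forward; pixel columns grow to the right and rows downward; lengths in m; the calibration is good to about 2 mm. A picture is of the moment at which its call begins.
- robot.hand_in(): hands the job in, once; it reports no verdict.
The state is a dict: "time": time; "qpos": joint angles; "qvel": joint speeds; "joint_efforts": joint torques, N m; "tool_pos": TCP position; "tool_rot": TCP orientation; "contact_force": force on the tool from outside, world axes, zero at the start; "torque": the same for the moment, N m; "opening": finger opening in m.
Only numpy, scipy, OpenCV 4.12 (cv2) and the standard library are available. Lean on these libraries where they do the work, as an engineer would, in place of code of your own. Each camera call takes 0.05 s, during which the arm holds its last target.

### The job

Lock the expanding book rack: take the knobbed, spring-loaded steel pin out of the wooden desk tidy, rest its foot gently on the bottom of the rack's slot at the end nearest the books, and drag it lightly along the slot's bottom, without lifting it off again, until it drops into the hidden notch. Stop there, see that the pin is fully home in the notch and let go of it, standing there. Never push the pin against the rack with more than 20 N, and leave the marker pen and the other things on the desk where they are.

Things in the scene. Friction and masses are not known exactly. Their poses are not given: they have to be found in the camera images.
- rack: Brown wooden expanding book rack, fixed to the desk. Origin on the desk under it; y runs along it towards the books, x across, z up. Board x -80 to 80, y -210 to 228 mm, top 46 mm above the desk. Small books, up to 180 mm above the desk, stand at y 137 to 216 mm, then an end panel; the end panel of its inner half (150 mm above the desk) stands beyond y = -220 mm.
- slot_start (a point): Middle of the end nearest the books of a straight slot through the board, at the level of the board's top (rack x 0, y 30, z 46 mm). The slot is 16 mm wide and 140 mm long, on the line x = 0. A dark brush strip 6 to 10 mm down it hides what is below; it gives the pin no resistance. Axes as the rack's.
- slot_end (a point): Middle of the slot's other end (rack y -110, z 46 mm). The slot's bottom, rack z 22 mm, is the rigid flat top of the inner half, which slides in the board, stiffly, and was left pulled out by some amount. In it is the unseen notch: 15 mm along the slot, wider than the slot, bottom at z 4 mm (18 mm deeper), centred anywhere from y -10 to -90 mm, new each time.
- tidy: Pale wooden desk tidy, a block fixed to the desk, 60 mm (its x) by 120 mm (its y) by 45 mm high, origin under its centre. Two upright holes of 16 mm, 30 mm deep, at its y = -30 and +30 mm: the pin stands in one and the marker pen in the other, either way round.
- pin_knob (a point): Centre of the steel pin's round knob, 24 mm in diameter and 28 mm tall, by which to hold it. The pin (about 0.1 kg) stands upright: below the knob a round shank 12 mm in diameter, 64 mm long, flat foot with a small bevel; 92 mm in all. The shank is sprung: it slides up to 12 mm up into the knob, yielding from 2 N (0 mm) to 8 N (12 mm), then rigid. Unpressed, the centre is 78 mm above the foot.
- pin_mid (a point): Half-way up the unpressed pin, 46 mm above its foot, on its axis (moves with the knob).
- pin_tip (a point): Centre of the pin's foot, on its axis (moves with the sprung shank).
- pin: The same pin; origin on its axis 78 mm below the knob's centre, where the foot is when the shank is not pressed up; z up its axis.
- marker_mid (a point): Middle of the slim white and grey marker pen, 105 mm long and 14 mm in diameter, that stands in the tidy's other hole; leave it there.
- mug: White mug, 80 mm wide, 95 mm tall, standing on the desk; leave it.
- stapler: Black stapler, 140 mm long, lying on the desk; leave it.
- clip_jar: Clear jar with a white lid, 60 mm wide, 70 mm tall; leave it.
- tape: Grey tape dispenser, 140 mm long, on the desk; leave it.
There are look-alikes about, which are no part of the job. Of the things shaped like the pin, the bare steel one is meant.

How it is judged:
By the outcome, as a careful person would: the job done as asked, in the order asked, and still so for the second after the job is handed in, with the robot touching nothing.
It also fails if it takes over 64 s, if anything falls off the work surface, if the arm or the gripper's body presses on something with over 40 N, if the wrist force passes 120 N, or if a joint passes its speed limit or range.

## Working session

There is one attempt and no reset: what is moved stays moved. The work goes in short steps, Python scripts to look and compute and a tool call to move; the robot and the scene stay as the last step left them, time stands still between calls to the robot, and variables do not carry over. Pictures are saved under pics/ and viewed, and the job is handed in when it is done.

Besides the shell and the picture viewer there is one more tool, called after "Request:" as name([rows], argument=value, ...), one row to a line, values as JSON. arm_command: Moves the arm, as the interface text tells. Its arguments: {"type":"object","properties":{"motion":{"type":"array"},"grip_force":{"type":"number"}},"required":["motion"]}

```bash
mkdir -p pics; ls
cat > h.py <<'E'
import numpy as np,cv2,pickle
def look(name,tag):
    from cell import robot
    d=robot.read_camera(name); cv2.imwrite(f'pics/{tag}.png',d['image'][:,:,::-1]); pickle.dump(d,open(f'{tag}.pkl','wb')); return d
def px(d,u,v,z=None):
    f=d['image'].shape[0]/2/np.tan(np.radians(d['fov_y'])/2)
    if z is None: z=d['z_map'][int(round(v)),int(round(u))]
    p=np.array([(u-d['cx'])/f*z,(v-d['cy'])/f*z,z,1.0]); return (np.array(d['cam_to_world'])@p)[:3]
def cloud(d):
    f=d['image'].shape[0]/2/np.tan(np.radians(d['fov_y'])/2)
    v,u=np.mgrid[:420,:560]; z=d['z_map']; T=np.array(d['cam_to_world'])
    P=np.stack([(u-d['cx'])/f*z,(v-d['cy'])/f*z,z],-1); return P@T[:3,:3].T+T[:3,3]
def proj(d,p):
    f=d['image'].shape[0]/2/np.tan(np.radians(d['fov_y'])/2)
    q=np.linalg.inv(d['cam_to_world'])@np.append(p,1); return q[0]/q[2]*f+d['cx'],q[1]/q[2]*f+d['cy']
def rayplane(d,u,v,h):
    c=np.array(d['cam_to_world'])[:3,3]; r=px(d,u,v,1.0)-c; return c+r*(h-c[2])/r[2]
E
python3 - <<'E'
from h import *
from cell import robot
print(robot.observe())
for n in('side','top'):
    d=look(n,n+'0'); print(n,d['fov_y'],d['cx'],d['cy'],np.round(d['cam_to_world'],3))
E
```

```text
pics
{'time': 0.0, 'qpos': array([-1.24701377e+00,  3.42705665e-01,  1.52501376e+00, -2.97034521e-05,
        1.27542120e+00, -1.46012313e-01]), 'qvel': array([ 5.60175884e-04,  1.07974196e-03,  4.26724432e-04, -2.82261385e-04,
        7.55406156e-04,  6.80539072e-06]), 'joint_efforts': array([ 4.54001420e-04, -4.31236982e+01, -2.44220191e+01,  7.16251647e-02,
        5.60610322e-02, -1.18129392e-04]), 'tool_pos': array([ 0.23752332, -0.4676697 ,  0.19025501]), 'tool_rot': array([-3.14005703e+00, -1.97117798e-04,  4.69803382e-01]), 'contact_force': array([-0.0667098 , -0.64952006,  0.61027812]), 'torque': array([0.03282342, 0.01507442, 0.00938157]), 'opening': 0.09177199976438162}
side 49.03836266670993 291.9785269878479 209.3162896012978 [[-0.7   -0.42   0.578 -0.152]
 [-0.714  0.414 -0.564  0.653]
 [-0.003 -0.808 -0.59   0.843]
 [ 0.     0.     0.     1.   ]]
top 43.102787273985605 271.37776671761037 220.2062198565285 [[-0.023 -0.999  0.032  0.515]
 [-1.     0.023  0.007 -0.06 ]
 [-0.007 -0.032 -0.999  1.671]
 [ 0.     0.     0.     1.   ]]
```

View pics/side0.png

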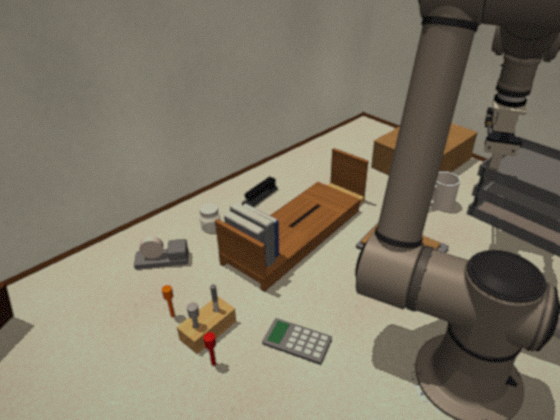

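View pics/top0.png

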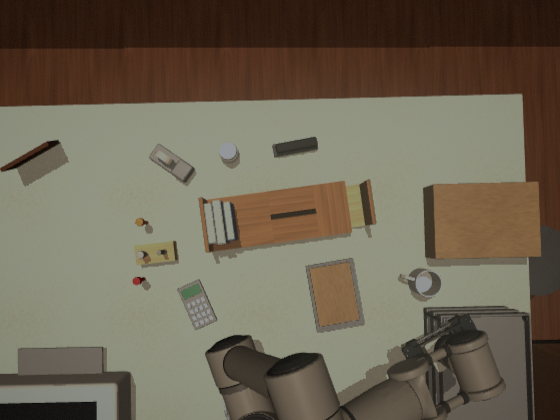

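The tidy is at side (207,324) and top (155,253). The pin-shaped candidates are orange at side (168,297), red at side (210,347), grey knobbed in the tidy at side (193,314), and a slim one in the tidy at side (214,297), probably the marker. I'll check them in close crops.

Run:
```python
from h import *
a=pickle.load(open('side0.pkl','rb'));b=pickle.load(open('top0.pkl','rb'))
A=cv2.resize(a['image'][270:375,140:250],None,fx=5,fy=5,interpolation=3)
B=cv2.resize(b['image'][205:295,115:190],None,fx=5,fy=5,interpolation=3)
H=525;o=np.zeros((H,800,3),np.uint8);o[:,:550]=A[:525];B=cv2.resize(B,(250,300));o[:300,550:]=B
cv2.imwrite('pics/crop1.png',o[:,:,::-1])
C=cv2.resize(b['image'][175:260,190:385],None,fx=4,fy=4,interpolation=3)
cv2.imwrite('pics/crop2.png',C[:,:,::-1])
for n,d,pts in(('side',a,[(193,310),(214,288),(207,324),(168,290),(210,340)]),('top',b,[(142,255),(162,252),(152,253),(271,217),(316,211),(155,262)])):
    for p in pts: print(n,p,np.round(px(d,*p),4))
```

```text
side (193, 310) [0.4651 0.3434 0.1018]
side (214, 288) [0.4731 0.281  0.1164]
side (207, 324) [0.4581 0.3204 0.0439]
side (168, 290) [0.5644 0.3442 0.0887]
side (210, 340) [0.3837 0.3604 0.0927]
top (142, 255) [0.4715 0.3325 0.1122]
top (162, 252) [0.4788 0.2753 0.104 ]
top (152, 253) [0.475  0.3189 0.0439]
top (271, 217) [ 0.5772 -0.0477  0.0369]
top (316, 211) [ 0.5922 -0.186   0.0436]
top (155, 262) [0.4475 0.3093 0.0475]
```

View pics/crop1.png

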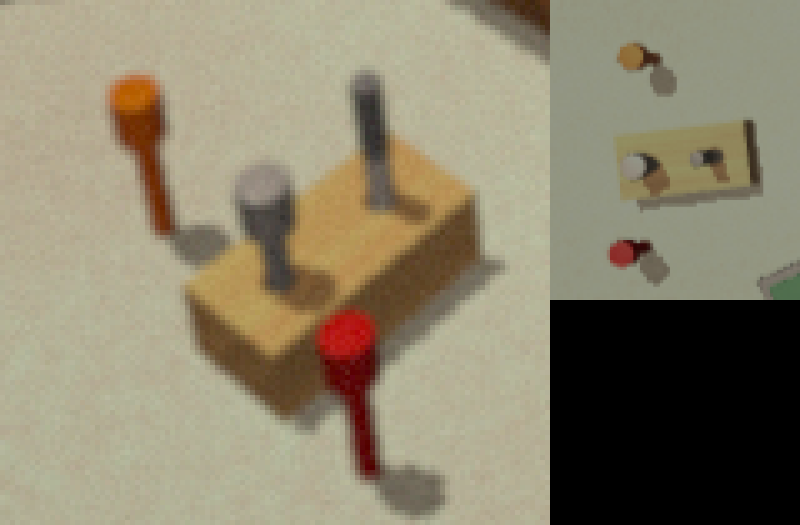

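View pics/crop2.png

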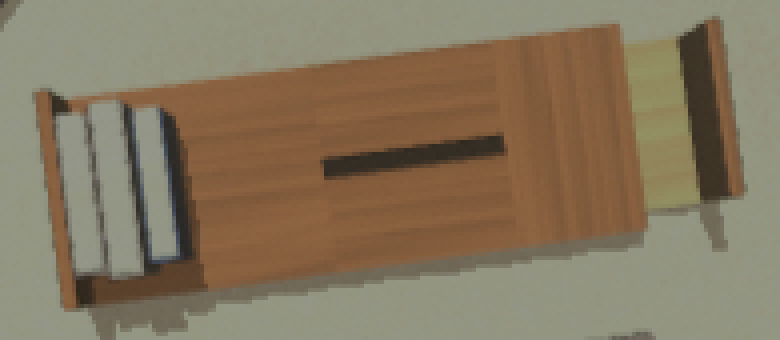

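The pin is the bare steel one in the tidy: side (193,310), top (142,255). The slim one is the marker. Red and orange are decoys standing on the desk. Next I'll measure precisely.

```bash
cat > m.py <<'E'
from h import *
a=pickle.load(open('side0.pkl','rb'));b=pickle.load(open('top0.pkl','rb'))
res={}
for n,d,roi,ks in(('top',b,(200,225,262,325),(246,264,133,152)),('side',a,(195,235,280,330),(300,325,183,203))):
    g=d['image'].astype(int).sum(2)
    y0,y1,x0,x1=roi; s=g[y0:y1,x0:x1]
    med=np.median(s); 
    m=(s<med*0.5).astype(np.uint8)
    nl,l,st,_=cv2.connectedComponentsWithStats(m); k=1+np.argmax(st[1:,4])
    vs,us=np.nonzero(l==k)
    W=np.array([rayplane(d,x0+u,y0+v,0.046)[:2] for u,v in zip(us,vs)])
    c=cv2.minAreaRect((W*1000).astype(np.float32)); print(n,'slot px',len(us),'rect',np.round(c[0],1),np.round(c[1],1),round(c[2],2))
    mu=W.mean(0);U,S,V=np.linalg.svd(W-mu);t=(W-mu)@V[0];print('  mean',mu,'dir',V[0],np.degrees(np.arctan2(V[0][1],V[0][0])),'ext',t.min(),t.max())
P=cloud(b);
# board
m=(abs(P[...,2]-0.046)<0.006)&(P[...,0]>0.40)&(P[...,0]<0.75)&(P[...,1]<0.13)&(P[...,1]>-0.35)
q=(P[m][:,:2]*1000).astype(np.float32);print('board',cv2.minAreaRect(q),len(q),np.median(P[m][:,2]))
for n,d in(('top',b),('side',a)):
    P=cloud(d)
    m=(abs(P[...,2]-0.045)<0.006)&(abs(P[...,0]-0.47)<0.06)&(abs(P[...,1]-0.31)<0.09)
    q=(P[m][:,:2]*1000).astype(np.float32);print(n,'tidy',cv2.minAreaRect(q),len(q),np.median(P[m][:,2]))
    m=(P[...,2]>0.097)&(abs(P[...,0]-0.47)<0.05)&(abs(P[...,1]-0.34)<0.03)
    vs,us=np.nonzero(m);print(n,'knob top px',us.mean(),vs.mean(),len(us),'z',np.median(P[m][:,2]),np.mean(P[m],0), P[m].min(0),P[m].max(0))
E
python3 m.py
```

```text
top slot px 160 rect [ 586.1 -113.8] [ 11.3 134.1] 6.83
  mean [ 0.58596997 -0.11273331] dir [ 0.11870362 -0.99292973] -83.18270943380055 ext -0.06597938981420519 0.06809997820653141
side slot px 77 rect [ 584.1 -115.1] [  9.2 126.8] 6.49
  mean [ 0.58371399 -0.11333009] dir [ 0.11444955 -0.99342906] -83.4281232147277 ext -0.061587106868344677 0.0652405929885067
board ((582.8825073242188, -97.17378234863281), (160.28884887695312, 472.7333679199219), 6.544902801513672) 5377 0.046248854008058116
top tidy ((475.1620788574219, 310.29815673828125), (59.770687103271484, 122.02970886230469), 5.515894412994385) 600 0.04529753369995171
top knob top px 139.9655172413793 254.5344827586207 58 z 0.10710569211322507 [0.47284796 0.33978682 0.10681793] [0.46224029 0.32890703 0.09717982] [0.48340995 0.35302453 0.11526457]
side tidy ((474.5274353027344, 312.29083251953125), (64.26070404052734, 121.22454833984375), 5.182488441467285) 1079 0.04499845599359975
side knob top px 191.74074074074073 307.9259259259259 108 z 0.10627942974014587 [0.46886044 0.34343742 0.10529274] [0.45943383 0.33103093 0.09747901] [0.48440754 0.35460593 0.11116361]
```

```bash
cat > go.py <<'E'
import sys
from h import *
from scipy.spatial.transform import Rotation as R
from cell import robot
def rel(p,yaw,base=None):
    o=robot.observe()
    R0=R.from_euler('xyz',o['tool_rot']);R1=R.from_euler('xyz',[np.pi,0,yaw])
    print('now',np.round(o['tool_pos'],4),np.round(o['tool_rot'],3),'F',np.round(o['contact_force'],2),'open',round(o['opening'],4),'t',round(o['time'],2))
    t=R0.inv().apply(np.array(p)-o['tool_pos'])/0.3
    w=(R0.inv()*R1).as_rotvec()/(np.pi/2)
    print('w',np.round(w,3),'t',np.round(t,4))
if __name__=='__main__':
    v=[float(x) for x in sys.argv[1:]]; rel(v[:3],v[3])
E
python3 go.py 0.40 -0.25 0.27 1.1; python3 go.py 0.45 -0.2 0.27 1.686
```

```text
now [ 0.2375 -0.4677  0.1903] [-3.14 -0.    0.47] F [ 0.33 -0.87  0.53] open 0.0918 t 0.1
w [-0.001 -0.    -0.401] t [ 0.8114 -0.4023 -0.2649]
now [ 0.2375 -0.4677  0.1903] [-3.14 -0.    0.47] F [ 0.33 -0.87  0.53] open 0.0918 t 0.1
w [-0.001 -0.001 -0.774] t [ 1.0355 -0.4754 -0.2648]
```

Request:
arm_command([
  [[0,0,-0.05,0,0,-0.15,0.5],[0,0,-0.15,0.2,-0.1,-0.26,0.5],[0,0,-0.25,0.4,-0.2,-0.26,0.5],[0,0,-0.35,0.55,-0.27,-0.26,0.5],[0,0,-0.4,0.68,-0.34,-0.26,0.5],[0,0,-0.4,0.81,-0.4,-0.26,0.5],[0,0,-0.4,0.81,-0.4,-0.26,0.5],[0,0,-0.4,0.81,-0.4,-0.26,0.5]],
])

```text
time: 0.9
tool_pos: [0.4015, -0.2483, 0.2688]
tool_rot: [-3.141, -0.001, 1.103]
contact_force: [0.3, -1.0, 0.6]
opening: 0.0687
```

```bash
python3 go.py 0.45 0.03 0.27 1.686
```

```text
now [ 0.4015 -0.2483  0.2688] [-3.141e+00 -1.000e-03  1.103e+00] F [ 0.34 -1.    0.63] open 0.0687 t 0.9
w [ 0.    -0.001 -0.371] t [ 0.901  -0.2743 -0.0031]
```

Request:
arm_command([
  [[0,0,-0.37,0.9,-0.274,0,0.2],[0,0,-0.37,0.9,-0.274,0,0.2],[0,0,-0.37,0.9,-0.274,0,0.2],[0,0,-0.37,0.9,-0.274,0,0.2],[0,0,-0.37,0.9,-0.274,0,0.2],[0,0,-0.37,0.9,-0.274,0,0.2],[0,0,-0.37,0.9,-0.274,0,0.2],[0,0,-0.37,0.9,-0.274,0,0.2]],
])

```text
time: 1.7
tool_pos: [0.4496, 0.0262, 0.2686]
tool_rot: [-3.141, 0.001, 1.68]
contact_force: [0.1, -0.7, 0.3]
opening: 0.0552
```

```bash
python3 go.py 0.4715 0.3405 0.2 1.686
```

```text
now [0.4496 0.0262 0.2686] [-3.141e+00  1.000e-03  1.680e+00] F [ 0.15 -0.67  0.34] open 0.0552 t 1.7
w [-0.001  0.    -0.004] t [1.0334 0.1872 0.2278]
```

Request:
arm_command([
  [[0,0,0,1.0,0.187,0.1,0.2],[0,0,0,1.0,0.187,0.1,0.2],[0,0,0,1.0,0.187,0.22,0.2],[0,0,0,1.0,0.187,0.22,0.2],[0,0,0,1.0,0.187,0.22,0.2],[0,0,0,1.0,0.187,0.22,0.2],[0,0,0,1.0,0.187,0.22,0.2],[0,0,0,1.0,0.187,0.22,0.2]],
])

```text
time: 2.5
tool_pos: [0.4733, 0.3305, 0.2014]
tool_rot: [-3.139, 0.001, 1.68]
contact_force: [-0.8, -0.0, 0.5]
opening: 0.0551
```

```bash
python3 go.py 0.4718 0.3408 0.15 1.686
python3 - <<'E'
from h import *
d=look('side','side1'); e=look('top','top1')
A=cv2.resize(d['image'][210:360,120:280],None,fx=3.5,fy=3.5,interpolation=3)
B=cv2.resize(e['image'][205:295,100:190],(240,240),interpolation=3)
o=np.zeros((525,800,3),np.uint8);o[:525,:560]=A;o[:240,560:]=B
cv2.imwrite('pics/c3.png',o[:,:,::-1])
E
```

```text
now [0.4733 0.3305 0.2014] [-3.139e+00  1.000e-03  1.680e+00] F [-0.77 -0.    0.46] open 0.0551 t 2.5
w [-0.001  0.001 -0.004] t [ 0.0348 -0.001   0.1714]
```

View pics/c3.png

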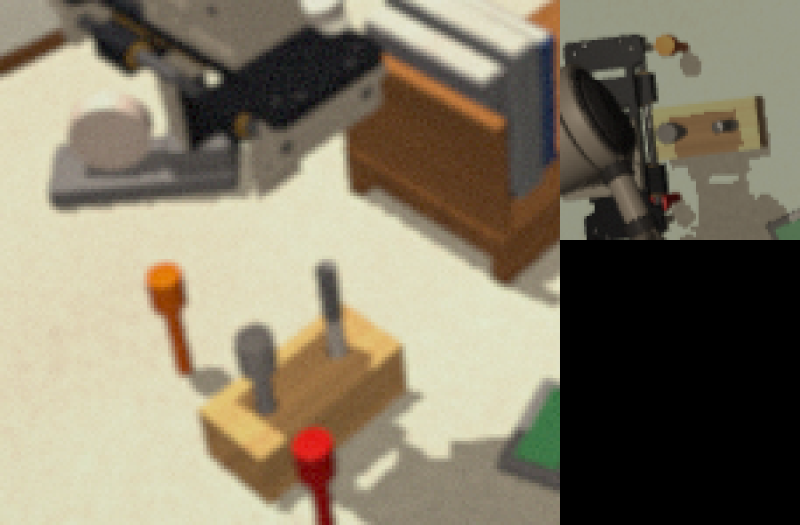

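Run:
```python
from h import *
d=pickle.load(open('side1.pkl','rb'));P=cloud(d)
p=proj(d,[.4733,.3305,.2014]);print(p, (p[0]-120)*3.5,(p[1]-210)*3.5)
```

```text
(np.float64(189.59239826777304), np.float64(270.54666417897954)) 243.57339393720562 211.9133246264284
```

Request:
arm_command([
  [[0,0,0,0.0348,-0.001,0.1,0.2],[0,0,0,0.0348,-0.001,0.17,0.2],[0,0,0,0.0348,-0.001,0.17,0.2],[0,0,0,0.0348,-0.001,0.17,0.2]],
])

```text
time: 3.0
tool_pos: [0.4726, 0.3398, 0.1531]
tool_rot: [3.141, 0.0, 1.677]
contact_force: [0.6, 0.1, 0.1]
opening: 0.0553
```

```bash
python3 go.py 0.4718 0.3408 0.074 1.686
python3 - <<'E'
from h import *
d=look('side','side2'); e=look('top','top2')
A=cv2.resize(d['image'][210:360,120:280],None,fx=3.5,fy=3.5,interpolation=3)
B=cv2.resize(e['image'][205:295,100:190],(240,240),interpolation=3)
o=np.zeros((525,800,3),np.uint8);o[:525,:560]=A;o[:240,560:]=B
cv2.imwrite('pics/c4.png',o[:,:,::-1])
E
```

```text
now [0.4726 0.3398 0.1531] [3.141 0.    1.677] F [0.61 0.13 0.14] open 0.0553 t 3.0
w [ 0.001  0.    -0.006] t [ 0.0035 -0.0025  0.2638]
```

View pics/c4.png

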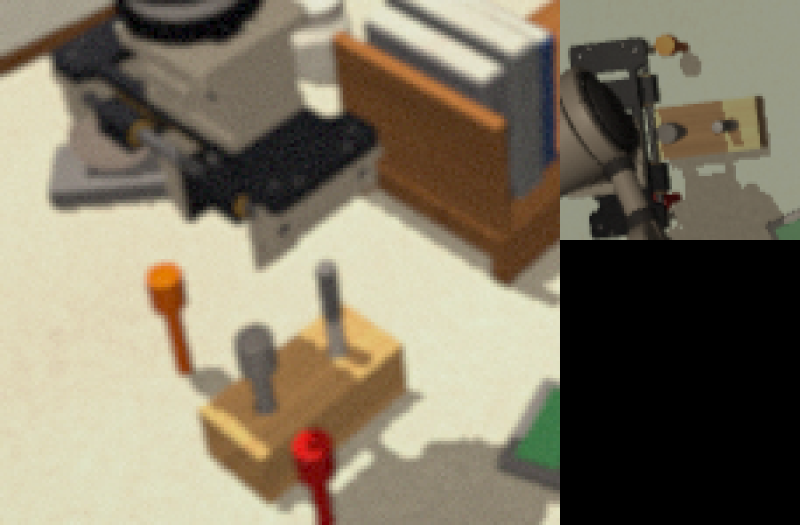

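Run:
```python
from h import *
d=pickle.load(open('side2.pkl','rb'));P=cloud(d)
p=proj(d,[.4726,.3398,.1531]);print((p[0]-120)*3.5,(p[1]-210)*3.5)
m=(P[...,2]>0.14)&(P[...,2]<0.19)&(abs(P[...,0]-.47)<.12)&(abs(P[...,1]-.33)<.09)
vs,us=np.nonzero(m)
for i in range(0,len(us),25): print(us[i],vs[i],np.round(P[vs[i],us[i]],3))
```

```text
241.9529962302111 280.3496663465558
178 270 [0.504 0.34  0.188]
```

Run:
```python
from h import *
d=pickle.load(open('side2.pkl','rb'));P=cloud(d)
for u,v in [(194,284),(195,281),(197,275),(200,270),(210,265),(220,262),(176,271),(174,268),(170,260),(174,262),(180,255)]: print(u,v,np.round(P[v,u],3))
for q in ([.4726,.3398,.1531],[.4726,.3398,.19],[.4456,.3398,.1531],[.4996,.3398,.1531],[.4996,.3308,.1531]): print(q,proj(d,q))
```

```text
194 284 [0.434 0.347 0.203]
195 281 [0.39  0.367 0.257]
197 275 [0.379 0.367 0.279]
200 270 [0.378 0.36  0.288]
210 265 [0.38  0.338 0.284]
220 262 [0.389 0.311 0.267]
176 271 [0.501 0.346 0.192]
174 268 [0.501 0.349 0.202]
170 260 [0.501 0.354 0.227]
174 262 [0.501 0.346 0.216]
180 255 [0.701 0.232 0.036]
[0.4726, 0.3398, 0.1531] (np.float64(189.12942749434603), np.float64(290.0999046704445))
[0.4726, 0.3398, 0.19] (np.float64(186.65689966885225), np.float64(277.13689373865975))
[0.4456, 0.3398, 0.1531] (np.float64(196.76665112459267), np.float64(297.0711969065216))
[0.4996, 0.3398, 0.1531] (np.float64(181.7404108023124), np.float64(283.35517684901305))
[0.4996, 0.3308, 0.1531] (np.float64(185.38584529285302), np.float64(281.1879488274277))
```

Run:
```python
from h import *
from cell import robot
d=look('side','side3');P=cloud(d);print(robot.observe()['tool_pos'])
A=cv2.resize(d['image'][200:310,130:240],None,fx=5.4,fy=5.4,interpolation=0)
cv2.imwrite('pics/c5.png',A[:,:,::-1])
T=cv2.resize(d['z_map'][200:310,130:240],None,fx=5.4,fy=5.4,interpolation=0)
Z=cv2.resize(P[200:310,130:240,2].astype(np.float32),None,fx=5.4,fy=5.4,interpolation=0)
cv2.imwrite('pics/c5z.png',cv2.applyColorMap(np.clip(Z/0.35*255,0,255).astype(np.uint8),cv2.COLORMAP_JET))
for v in range(256,296,2):
    print(v,[f'{int(round(P[v,u,2]*1000))}/{int(round(P[v,u,0]*1000))}' for u in range(168,204,3)])
```

```text
[0.4727881  0.34101919 0.1537702 ]
256 ['270/467', '274/459', '275/454', '226/502', '32/701', '289/428', '294/419', '297/412', '299/406', '300/401', '298/400', '300/394']
258 ['229/506', '270/459', '272/453', '273/447', '279/438', '280/433', '288/421', '294/410', '296/405', '298/400', '299/395', '299/391']
260 ['225/506', '226/501', '269/451', '280/436', '280/432', '278/430', '279/425', '298/402', '300/397', '297/396', '299/390', '298/387']
262 ['219/506', '222/500', '216/502', '278/433', '281/427', '276/428', '279/420', '298/398', '297/395', '298/390', '296/389', '299/382']
264 ['212/510', '217/500', '211/502', '272/435', '279/424', '280/419', '280/416', '296/396', '298/390', '298/387', '298/382', '298/379']
266 ['206/510', '211/501', '209/499', '267/436', '273/426', '278/417', '279/412', '291/397', '296/388', '299/381', '300/377', '298/375']
268 ['-1/718', '206/501', '202/501', '260/439', '266/428', '273/418', '274/413', '273/410', '290/389', '295/381', '294/378', '294/375']
270 ['2/709', '198/504', '198/500', '193/501', '260/429', '268/418', '270/413', '271/408', '274/401', '288/3
[... 790 characters left out ...]
'0/662', '2/654', '1/650', '-1/646', '2/638', '-3/637', '1/629', '200/440', '207/430', '0/613', '-1/608']
286 ['92/572', '-3/658', '0/650', '1/644', '0/639', '4/630', '-2/631', '1/623', '192/442', '1/612', '-1/608', '0/601']
288 ['91/568', '89/565', '-1/645', '-2/640', '2/632', '2/626', '1/621', '-3/620', '1/611', '2/605', '-1/602', '3/594']
290 ['92/561', '88/560', '0/638', '-3/635', '2/625', '-1/623', '0/617', '2/610', '1/606', '-1/602', '-2/598', '0/590']
292 ['91/557', '84/559', '1/631', '3/624', '1/620', '0/617', '-2/613', '1/605', '-1/601', '-1/596', '-1/591', '-3/587']
294 ['83/559', '80/557', '1/625', '-1/622', '0/616', '3/608', '1/604', '-2/602', '0/595', '-2/591', '1/584', '1/579']
```

View pics/c5.png

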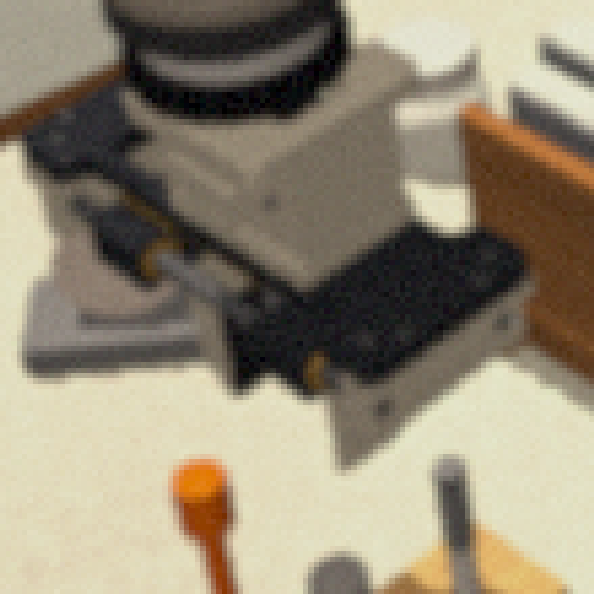

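The side depth map puts the visible fingertips at about z 0.190, but the reported TCP z is 0.154. That disagreement of about 36 mm has to be settled before I grip. I'll descend to the nominal height, which is harmless either way, and look again.

Request:
arm_command([
  [[0,0,-0.006,0.001,-0.0025,0.08,0.2],[0,0,-0.006,0.001,-0.0025,0.16,0.2],[0,0,-0.006,0.001,-0.0025,0.22,0.2],[0,0,-0.006,0.001,-0.0025,0.26,0.2],[0,0,-0.006,0.001,-0.0025,0.26,0.2]],
])

```text
time: 3.65
tool_pos: [0.4704, 0.3411, 0.0731]
tool_rot: [-3.14, 0.001, 1.689]
contact_force: [0.0, 0.0, -0.0]
opening: 0.055
```

Run:
```python
from h import *
from cell import robot
d=look('side','side4');P=cloud(d);o=robot.observe();print(o['tool_pos'],o['tool_rot'],o['contact_force'])
A=cv2.resize(d['image'][230:350,130:240],None,fx=5,fy=5,interpolation=3)
cv2.imwrite('pics/c6.png',A[:,:,::-1])
for v in range(280,330,2):
    print(v,[f'{int(round(P[v,u,2]*1000))}/{int(round(P[v,u,0]*1000))}' for u in range(168,212,3)])
```

```text
[0.47106608 0.34153767 0.07418513] [3.14151703e+00 1.07113770e-04 1.68865384e+00] [-0.86491487  0.7315503   0.52118651]
280 ['194/488', '193/485', '172/501', '199/471', '214/452', '219/444', '225/434', '228/427', '231/420', '227/420', '221/421', '218/420', '219/415', '217/413', '216/410']
282 ['190/487', '194/479', '168/500', '162/502', '201/460', '212/445', '219/435', '226/424', '223/423', '223/420', '217/421', '217/417', '216/413', '218/408', '220/402']
284 ['0/666', '188/480', '191/473', '157/502', '156/497', '200/452', '214/435', '217/428', '222/420', '218/419', '218/416', '219/411', '218/408', '215/406', '219/399']
286 ['93/571', '147/514', '191/468', '194/462', '149/500', '143/500', '208/436', '213/427', '218/419', '219/415', '215/413', '216/409', '217/404', '221/397', '219/394']
288 ['92/567', '89/565', '147/506', '190/460', '193/454', '136/502', '-1/623', '207/428', '212/420', '217/412', '215/409', '217/404', '218/399', '218/395', '218/391']
290 ['92/561', '86/562', '141/506', '145/498', '189/453', '193/445', '199/436', '199/432', '209/419', '214/410', '218/402', '217/400', '
[... 2333 characters left out ...]
 '45/499', '46/494', '66/473', '68/467', '47/479', '42/478', '44/472', '45/466', '45/462']
322 ['3/558', '3/553', '-2/552', '-1/546', '0/540', '45/499', '47/492', '44/490', '64/470', '62/467', '45/476', '43/472', '46/465', '45/462', '47/456']
324 ['-1/556', '2/548', '-2/547', '1/539', '45/499', '47/492', '44/491', '45/485', '52/474', '56/467', '41/474', '45/467', '45/462', '44/458', '46/452']
326 ['1/550', '-3/548', '4/537', '48/496', '46/493', '45/490', '45/485', '48/478', '40/480', '48/469', '39/471', '45/462', '42/459', '46/452', '45/448']
328 ['0/545', '1/539', '0/535', '44/495', '44/490', '48/483', '46/480', '46/475', '43/473', '44/467', '47/460', '44/458', '45/453', '44/449', '45/444']
```

View pics/c6.png

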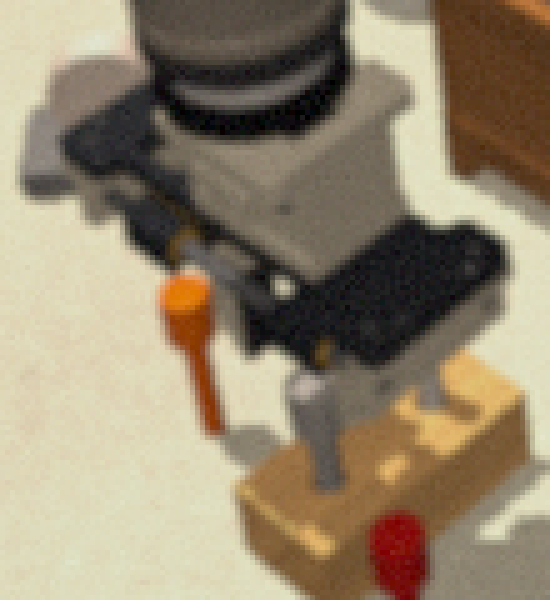

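Visible tips are at z≈0.110 with the reported TCP at 0.074, again 36 mm apart. Before trusting either number, I'll do a gentle partial close. It stops at 24 mm if the pads are really at the knob, and passes through otherwise.

Request:
arm_command([
  [[0,0,0,0,0,0,-0.2],[0,0,0,0,0,0,-0.7],[0,0,0,0,0,0,-0.7],[0,0,0,0,0,0,-0.7],[0,0,0,0,0,0,-0.7],[0,0,0,0,0,0,-0.7],[0,0,0,0,0,0,-0.7]],
], grip_force=4)

```text
time: 4.4
tool_pos: [0.4708, 0.3415, 0.0739]
tool_rot: [-3.142, 0.0, 1.689]
contact_force: [-0.8, 0.3, 0.7]
opening: 0.0141
```

Run:
```python
from h import *
from cell import robot
d=look('side','side5');o=robot.observe();print(o['tool_pos'],o['contact_force'],o['opening'])
A=cv2.resize(d['image'][230:350,130:240],None,fx=5,fy=5,interpolation=3)
cv2.imwrite('pics/c7.png',A[:,:,::-1])
```

```text
[0.47084026 0.34155158 0.07384448] [ 0.2823459   0.67027676 -0.54527388] 0.01400985459880303
```

View pics/c7.png

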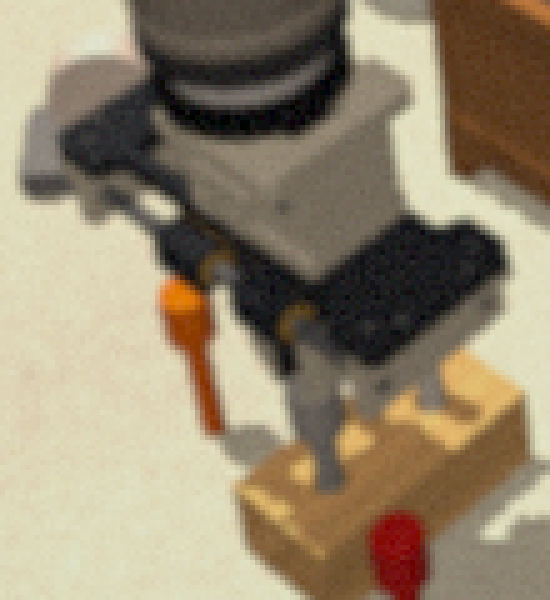

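The fingers closed to 14 mm without touching the knob, so the real fingertips are about 36 mm above the reported TCP. From here I'll use the camera's figure. I'll open and descend 36 mm, watching the force.

Request:
arm_command([
  [[0,0,0,0,0,0,0.2],[0,0,0,0,0,0,0.2],[0,0,0,0,0,0,0.2],[0,0,0,0,0,0,0.2],[0,0,0,0,0,0,0.2],[0,0,0,0,0,0.03,0.2],[0,0,0,0,0,0.06,0.2],[0,0,0,0,0,0.06,0.2]],
])

```text
time: 5.25
tool_pos: [0.4697, 0.3409, 0.0539]
tool_rot: [-3.138, 0.001, 1.689]
contact_force: [0.6, 0.0, 0.6]
opening: 0.0551
```

```bash
cat > lk.py <<'E'
import sys
from h import *
from cell import robot
tag=sys.argv[1];y0,y1,x0,x1=map(int,sys.argv[2:6]);n=sys.argv[6] if len(sys.argv)>6 else 'side'
d=look(n,tag);o=robot.observe();print(np.round(o['tool_pos'],4),np.round(o['tool_rot'],3),np.round(o['contact_force'],2),round(o['opening'],4),round(o['time'],2))
s=min(780/(x1-x0),580/(y1-y0))
A=cv2.resize(d['image'][y0:y1,x0:x1],None,fx=s,fy=s,interpolation=3)
cv2.imwrite(f'pics/{tag}_c.png',A[:,:,::-1]);print('scale',s)
E
python3 lk.py side6 230 350 130 240
```

```text
[0.4701 0.3411 0.0547] [-3.139e+00  1.000e-03  1.689e+00] [ 0.02 -0.15 -0.42] 0.0552 5.3
scale 4.833333333333333
```

View pics/side6_c.png

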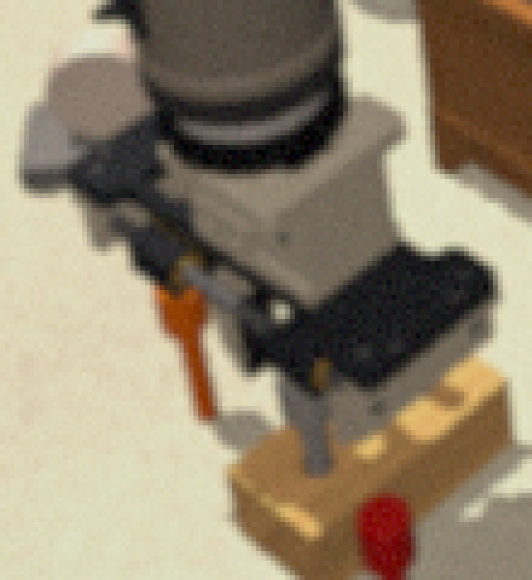

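Request:
arm_command([
  [[0,0,0,0,0,0.03,0.2],[0,0,0,0,0,0.055,0.2],[0,0,0,0,0,0.055,0.2],[0,0,0,0,0,0.055,-0.7],[0,0,0,0,0,0.055,-0.7],[0,0,0,0,0,0.055,-0.7],[0,0,0,0,0,0.055,-0.7],[0,0,0,0,0,0.055,-0.7]],
], grip_force=25)

```text
time: 6.1
tool_pos: [0.4711, 0.3416, 0.0396]
tool_rot: [3.141, -0.0, 1.689]
contact_force: [-0.1, 0.1, 0.3]
opening: 0.0234
```

Request:
arm_command([
  [[0,0,0,0,0,0,-0.7],[0,0,0,0,0,0,-0.7]],
], grip_force=30)

```text
time: 6.3
tool_pos: [0.4711, 0.3417, 0.0396]
tool_rot: [3.141, -0.0, 1.689]
contact_force: [0.7, -0.5, 0.9]
opening: 0.0232
```

```bash
python3 lk.py side7 230 350 130 240
```

```text
[0.4711 0.3416 0.0396] [ 3.141 -0.     1.689] [-0.43  0.37  1.37] 0.0233 6.35
scale 4.833333333333333
```

View pics/side7_c.png

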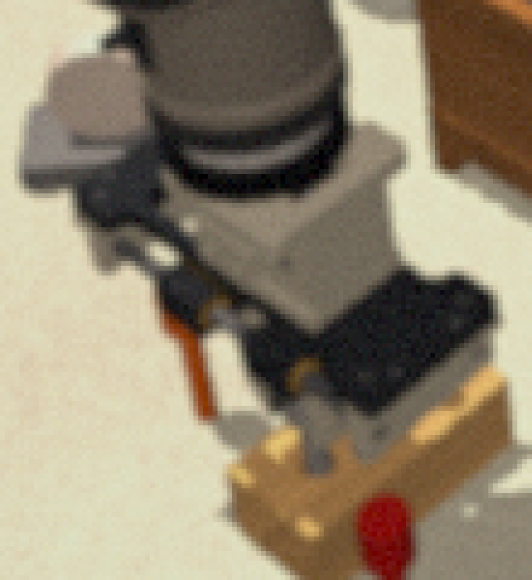

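Gripped: the opening stays at 23.3 mm, matching the knob. The foot is then 24.6 mm below the reported TCP z (foot at z 0.015, TCP at 0.0396). Lifting straight up.

Request:
arm_command([
  [[0,0,0,0,0,-0.05,-0.7],[0,0,0,0,0,-0.12,-0.7],[0,0,0,0,0,-0.25,-0.7],[0,0,0,0,0,-0.4,-0.7],[0,0,0,0,0,-0.55,-0.7],[0,0,0,0,0,-0.67,-0.7],[0,0,0,0,0,-0.67,-0.7],[0,0,0,0,0,-0.67,-0.7]],
])

```text
time: 7.15
tool_pos: [0.4707, 0.3415, 0.2403]
tool_rot: [3.141, -0.0, 1.689]
contact_force: [-0.8, -0.5, -1.9]
opening: 0.0233
```

```bash
python3 lk.py side8 190 350 120 280; python3 go.py 0.5 0.1 0.25 1.686;python3 go.py 0.58 -0.055 0.24 1.686
```

```text
[0.4701 0.3412 0.239 ] [-3.139e+00  1.000e-03  1.689e+00] [-0.42 -0.62 -2.41] 0.0234 7.2
scale 3.625
now [0.4701 0.3412 0.239 ] [-3.139e+00  1.000e-03  1.689e+00] F [-0.42 -0.62 -2.41] open 0.0234 t 7.2
w [-0.001  0.001  0.002] t [-0.8101  0.0042 -0.036 ]
now [0.4701 0.3412 0.239 ] [-3.139e+00  1.000e-03  1.689e+00] F [-0.42 -0.62 -2.41] open 0.0234 t 7.2
w [-0.001  0.001  0.002] t [-1.3545  0.2083 -0.0025]
```

View pics/side8_c.png

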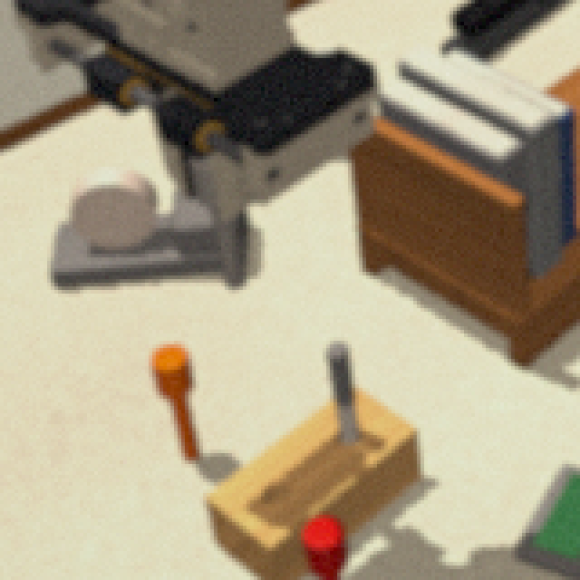

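Request:
arm_command([
  [[0,0,0,-0.1,0.01,-0.04,-0.7],[0,0,0,-0.23,0.04,-0.04,-0.7],[0,0,0,-0.36,0.07,-0.04,-0.7],[0,0,0,-0.5,0.1,-0.04,-0.7],[0,0,0,-0.64,0.13,-0.04,-0.7],[0,0,0,-0.78,0.15,-0.04,-0.7],[0,0,0,-0.92,0.18,-0.04,-0.7],[0,0,0,-1.0,0.2,-0.04,-0.7]],
])

```text
time: 8.0
tool_pos: [0.5653, 0.0476, 0.2498]
tool_rot: [-3.137, 0.0, 1.686]
contact_force: [0.7, 1.0, -1.4]
opening: 0.0234
```

```bash
python3 go.py 0.579 -0.054 0.25 1.686
```

```text
now [0.5653 0.0476 0.2498] [-3.137  0.     1.686] F [ 0.65  1.03 -1.39] open 0.0234 t 8.0
w [-0.003  0.     0.   ] t [-0.3416  0.0063 -0.0007]
```

Request:
arm_command([
  [[0,0,0,-0.12,0.003,0,-0.7],[0,0,0,-0.24,0.005,0,-0.7],[0,0,0,-0.34,0.006,0.1,-0.7],[0,0,0,-0.34,0.006,0.25,-0.7],[0,0,0,-0.34,0.006,0.4,-0.7],[0,0,0,-0.34,0.006,0.5,-0.7],[0,0,0,-0.34,0.006,0.5,-0.7],[0,0,0,-0.34,0.006,0.5,-0.7]],
])

```text
time: 8.8
tool_pos: [0.579, -0.0502, 0.1016]
tool_rot: [-3.139, -0.001, 1.689]
contact_force: [0.4, -0.9, -0.8]
opening: 0.0235
```

```bash
python3 go.py 0.5786 -0.0539 0.25 1.686;python3 lk.py side9 150 300 220 380; python3 lk.py top9 150 300 190 380 top
```

```text
now [ 0.579  -0.0502  0.1016] [-3.139e+00 -1.000e-03  1.689e+00] F [ 0.39 -0.87 -0.81] open 0.0235 t 8.8
w [-0.002 -0.001  0.002] t [-0.0116 -0.0039 -0.4946]
[ 0.5801 -0.0504  0.1032] [3.141 0.    1.689] [ 0.63 -0.61 -1.28] 0.0233 8.85
scale 3.8666666666666667
[ 0.5806 -0.0505  0.1039] [3.139e+00 1.000e-03 1.689e+00] [-0.63  0.3  -1.77] 0.0232 8.9
scale 3.8666666666666667
```

View pics/side9_c.png

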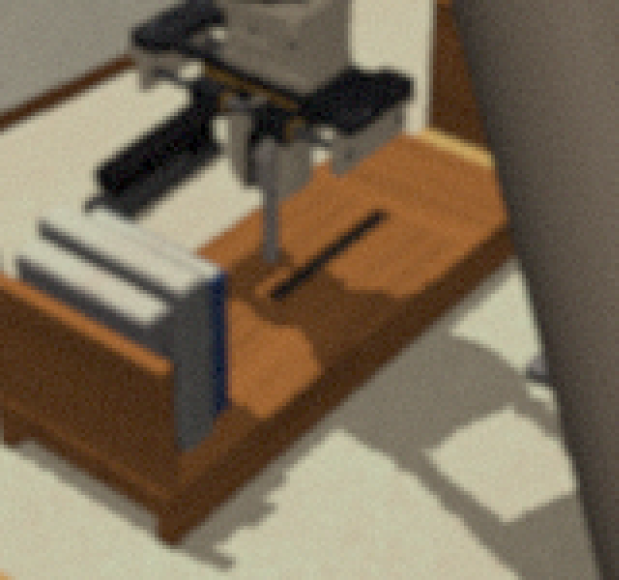

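View pics/top9_c.png

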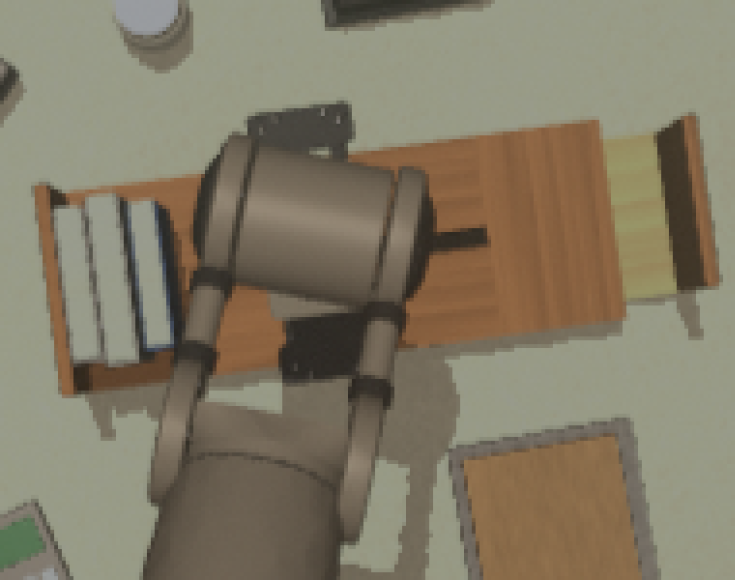

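Run:
```python
from h import *
d=pickle.load(open('side9.pkl','rb'))
g=d['image'].astype(int)
for v in range(196,222,2): print(v,[int(x) for x in g[v,280:300].sum(1)], [int(x) for x in (g[v,280:300,0]-g[v,280:300,2])])
for z in (.079,.09,.10,.11): print(z,proj(d,[.580,-.0504,z]))
print(np.round([d['z_map'][v,290] for v in range(196,222,2)],3))
P=cloud(d)
print([np.round(P[v,289],4) for v in (200,204,208,212,215)])
# board boundaries from side0 with depth
```

```text
196 [503, 420, 327, 209, 135, 141, 173, 218, 231, 227, 228, 230, 265, 274, 272, 269, 265, 259, 251, 270] [33, 30, 25, 19, 7, 6, 10, 13, 8, 9, 12, 19, 21, 21, 20, 22, 23, 18, 19, 32]
198 [557, 527, 456, 376, 344, 366, 321, 272, 227, 233, 224, 252, 269, 284, 267, 256, 269, 267, 268, 294] [35, 33, 32, 24, 24, 24, 19, 13, 14, 13, 8, 16, 19, 23, 21, 21, 23, 37, 58, 76]
200 [562, 549, 548, 552, 544, 552, 528, 425, 295, 227, 199, 226, 267, 272, 287, 281, 297, 282, 299, 296] [33, 34, 32, 35, 34, 36, 32, 26, 18, 10, 5, 17, 22, 26, 37, 60, 76, 92, 96, 102]
202 [546, 544, 550, 556, 560, 543, 519, 419, 292, 227, 225, 250, 275, 282, 288, 298, 297, 301, 298, 299] [35, 36, 39, 35, 33, 37, 37, 30, 22, 12, 14, 26, 54, 78, 90, 96, 104, 100, 103, 97]
204 [557, 555, 541, 514, 472, 399, 346, 292, 225, 214, 220, 233, 268, 297, 297, 299, 279, 293, 289, 277] [37, 34, 35, 38, 49, 61, 68, 62, 35, 13, 11, 31, 73, 100, 104, 104, 104, 99, 97, 102]
206 [515, 479, 421, 355, 322, 298, 289, 268, 224, 226, 202, 252, 268, 292, 280, 284, 295, 301, 305, 294] [41, 49, 57, 77, 92, 100, 103, 79, 40, 12, 11, 32, 67, 96, 101
[... 1199 characters left out ...]
82, 173, 147, 176, 161, 163, 148, 183, 218, 249, 231, 223, 175, 127, 105, 99, 50] [61, 69, 61, 59, 63, 68, 58, 59, 57, 65, 65, 74, 82, 93, 82, 63, 41, 22, 13, 13]
0.079 (np.float64(289.3234470723894), np.float64(216.17405239570792))
0.09 (np.float64(289.29936958771236), np.float64(212.97345560825332))
0.1 (np.float64(289.2772655677191), np.float64(210.0351895755162))
0.11 (np.float64(289.2549534131631), np.float64(207.06925641634052))
[1.215 1.22  1.232 1.239 1.241 1.239 1.25  1.251 1.253 1.259 1.263 1.319
 1.31 ]
[array([ 0.5766, -0.0464,  0.1372]), array([ 0.5769, -0.0465,  0.1238]), array([ 0.5792, -0.0487,  0.1082]), array([ 0.5744, -0.044 ,  0.0996]), array([ 0.5801, -0.0493,  0.0836])]
```

```bash
cat > prof.py <<'E'
from h import *
a=pickle.load(open('side0.pkl','rb'));b=pickle.load(open('top0.pkl','rb'))
from scipy.ndimage import map_coordinates
th=np.radians(6.7); ey=np.array([-np.sin(th),np.cos(th)]); ex=np.array([np.cos(th),np.sin(th)])
c=np.array([.5855,-.1130])
for n,d in(('top',b),('side',a)):
    I=d['image'].astype(float).sum(2)
    xs=np.arange(-24,25,2)/1000
    for lo,hi in((-.05,0),(0,.05)):
        pr=[]
        for x in xs:
            uv=np.array([proj(d,[*(c+x*ex+y*ey),.046]) for y in np.linspace(lo,hi,40)])
            pr.append(map_coordinates(I,[uv[:,1],uv[:,0]],order=1).mean())
        pr=np.array(pr); w=np.clip(np.percentile(pr,80)-pr,0,None)
        print(n,lo,[f'{int(x*1000)}:{int(p)}' for x,p in zip(xs,pr)],'cent',round((w*xs).sum()/w.sum()*1000,2))
    ys=np.arange(-90,92,4)/1000; pr=[]
    for y in ys:
        uv=np.array([proj(d,[*(c+x*ex+y*ey),.046]) for x in np.linspace(-.003,.003,7)])
        pr.append(map_coordinates(I,[uv[:,1],uv[:,0]],order=1).mean())
    print(n,'along',[f'{int(y*1000)}:{int(p)}' for y,p in zip(ys,pr)])
    # board edges across
    xs=np.arange(-100,101,4)/1000
    pr=[]
    G=d['image'].astype(float); 
    for x in xs:
        uv=np.array([proj(d,[*(c+x*ex+y*ey),.046]) for y in np.linspace(-.06,.06,60)])
        pr.append([map_coordinates(G[...,2],[uv[:,1],uv[:,0]],order=1).mean()])
    print(n,'board B',[f'{int(round(x*1000))}:{int(p[0])}' for x,p in zip(xs,pr)])
E
python3 prof.py
```

```text
top -0.05 ['-24:289', '-22:292', '-20:291', '-18:288', '-16:287', '-14:283', '-12:276', '-10:250', '-8:204', '-6:163', '-4:139', '-2:133', '0:133', '2:134', '4:134', '6:158', '8:223', '10:269', '12:286', '14:288', '16:287', '18:286', '20:285', '22:283', '24:280'] cent -0.11
top 0 ['-24:287', '-22:287', '-20:288', '-18:287', '-16:285', '-14:281', '-12:275', '-10:252', '-8:205', '-6:162', '-4:138', '-2:134', '0:134', '2:134', '4:133', '6:152', '8:218', '10:267', '12:285', '14:285', '16:280', '18:276', '20:276', '22:277', '24:278'] cent 0.34
top along ['-90:290', '-86:295', '-82:297', '-78:299', '-74:282', '-70:157', '-66:134', '-62:132', '-58:137', '-54:137', '-50:134', '-46:133', '-42:134', '-38:133', '-34:135', '-30:133', '-26:134', '-22:130', '-18:136', '-14:136', '-10:134', '-6:134', '-2:135', '2:135', '6:134', '10:133', '14:136', '18:133', '22:133', '26:132', '30:135', '34:135', '38:133', '42:135', '46:134', '50:133', '54:134', '58:134', '62:132', '66:145', '70:270', '74:283', '78:282', '82:284', '86:282', '90:282']
top board B ['-100:128', '-96:128', '-92:110', '-88:89', '-84:87'
[... 1272 characters left out ...]
 '14:102', '18:111', '22:108', '26:112', '30:103', '34:101', '38:116', '42:109', '46:99', '50:105', '54:100', '58:110', '62:137', '66:197', '70:248', '74:267', '78:269', '82:269', '86:271', '90:271']
side board B ['-100:20', '-96:21', '-92:21', '-88:21', '-84:26', '-80:37', '-76:43', '-72:43', '-68:43', '-64:42', '-60:42', '-56:43', '-52:44', '-48:44', '-44:44', '-40:43', '-36:43', '-32:44', '-28:43', '-24:45', '-20:43', '-16:43', '-12:40', '-8:32', '-4:27', '0:23', '4:27', '8:37', '12:43', '16:44', '20:43', '24:43', '28:43', '32:43', '36:45', '40:45', '44:44', '48:45', '52:45', '56:45', '60:45', '64:44', '68:44', '72:50', '76:80', '80:120', '84:144', '88:151', '92:151', '96:150', '100:150']
```

```bash
python3 go.py 0.5786 -0.0544 0.080 1.688
```

```text
now [ 0.5806 -0.0505  0.1039] [3.139e+00 1.000e-03 1.689e+00] F [-0.63  0.3  -1.77] open 0.0232 t 8.9
w [0.002 0.001 0.001] t [-0.012  -0.0084  0.0798]
```

Request:
arm_command([
  [[0,0,0,-0.012,0,0,-0.7],[0,0,0,-0.012,0,0,-0.7],[0,0,0,-0.012,0,0,-0.7],[0,0,0,-0.012,0,0,-0.7]],
])

```text
time: 9.3
tool_pos: [0.5801, -0.054, 0.1029]
tool_rot: [3.141, 0.0, 1.689]
contact_force: [0.6, 0.7, -1.3]
opening: 0.023
```

```bash
cat > st.py <<'E'
import numpy as np
from cell import robot
th=np.radians(6.7); ey=np.array([-np.sin(th),np.cos(th)]); ex=np.array([np.cos(th),np.sin(th)])
c=np.array([.5855,-.1130])
o=robot.observe();p=o['tool_pos'];r=p[:2]-c
print('rack x %.2f y %.2f mm'%(r@ex*1e3,r@ey*1e3-39),'z',round(p[2]*1e3,2),'foot',round(p[2]*1e3-24.6,2),np.round(o['tool_rot'],3),'F',np.round(o['contact_force'],2),round(o['time'],2))
E
python3 st.py; python3 go.py 0.5786 -0.0544 0.080 1.688
```

```text
rack x 1.53 y 20.23 mm z 102.88 foot 78.28 [3.141 0.    1.689] F [ 0.56  0.68 -1.27] 9.3
now [ 0.5801 -0.054   0.1029] [3.141 0.    1.689] F [ 0.56  0.68 -1.27] open 0.023 t 9.3
w [0. 0. 0.] t [-0.0007 -0.0052  0.0763]
```

Request:
arm_command([
  [[0,0,0,0,-0.005,0.03,-0.7],[0,0,0,0,-0.005,0.06,-0.7],[0,0,0,0,-0.005,0.087,-0.7],[0,0,0,0,-0.005,0.087,-0.7],[0,0,0,0,-0.005,0.087,-0.7]],
])

```text
time: 9.8
tool_pos: [0.5783, -0.0541, 0.0758]
tool_rot: [-3.141, -0.0, 1.689]
contact_force: [1.7, -0.4, -1.1]
opening: 0.0235
```

```bash
python3 st.py;python3 lk.py side10 170 250 260 340; python3 st.py
```

```text
rack x -0.27 y 20.36 mm z 75.84 foot 51.24 [-3.141 -0.     1.689] F [ 1.72 -0.36 -1.12] 9.8
[ 0.5786 -0.0541  0.0763] [3.142 0.    1.689] [ 0.12 -0.29 -1.76] 0.0233 9.85
scale 7.25
rack x 0.02 y 20.27 mm z 76.26 foot 51.66 [3.142 0.    1.689] F [ 0.12 -0.29 -1.76] 9.85
```

View pics/side10_c.png

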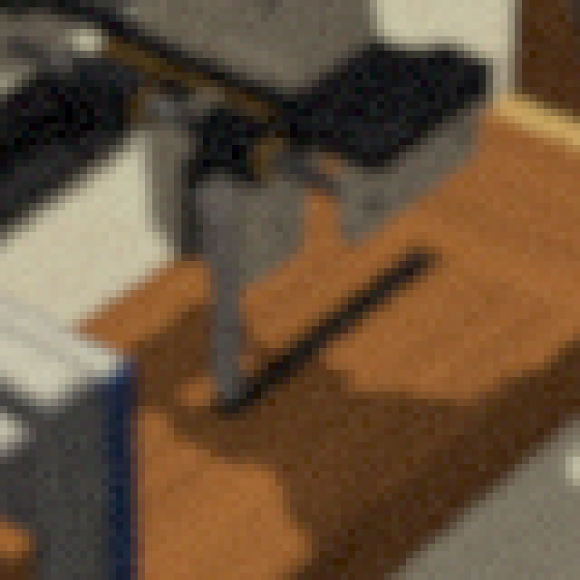

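Request:
arm_command([
  [[0,0,0,0,0,0.01,-0.7],[0,0,0,0,0,0.02,-0.7],[0,0,0,0,0,0.028,-0.7],[0,0,0,0,0,0.028,-0.7]],
])

```text
time: 10.25
tool_pos: [0.5782, -0.0541, 0.0675]
tool_rot: [-3.141, -0.0, 1.689]
contact_force: [-0.3, 0.3, -2.1]
opening: 0.0234
```

```bash
python3 st.py; sleep 0; python3 -c "
from h import *
d=pickle.load(open('side10.pkl','rb'))
th=np.radians(6.7); ey=np.array([-np.sin(th),np.cos(th)]);c=np.array([.5855,-.1130])
for s,z in((.069,.046),(-.071,.046),(.0592,.0517)):
    u,v=proj(d,[*(c+s*ey),z]);print(s,(u-260)*7.25,(v-170)*7.25)
"
```

```text
rack x -0.40 y 20.37 mm z 67.48 foot 42.88 [-3.141 -0.     1.689] F [-0.34  0.27 -2.14] 10.25
0.069 206.67657967805204 412.5738718577482
-0.071 421.8964693699363 247.757922306904
0.0592 222.63312374023226 388.6767194499571
```

Foot at 42.9 mm, below the board's top, with no reaction, so it has entered the slot. Continuing slowly.

Request:
arm_command([
  [[0,0,0,0,0,0.01,-0.7],[0,0,0,0,0,0.02,-0.7],[0,0,0,0,0,0.03,-0.7],[0,0,0,0,0,0.04,-0.7],[0,0,0,0,0,0.05,-0.7],[0,0,0,0,0,0.055,-0.7],[0,0,0,0,0,0.055,-0.7]],
])

```text
time: 10.95
tool_pos: [0.5783, -0.0541, 0.0511]
tool_rot: [-3.141, -0.0, 1.689]
contact_force: [0.6, -0.6, -0.9]
opening: 0.0235
```

```bash
python3 st.py
```

```text
rack x -0.27 y 20.36 mm z 51.1 foot 26.5 [-3.141 -0.     1.689] F [ 0.58 -0.56 -0.91] 10.95
```

Request:
arm_command([
  [[0,0,0,0,0,0.005,-0.7],[0,0,0,0,0,0.01,-0.7],[0,0,0,0,0,0.013,-0.7],[0,0,0,0,0,0.016,-0.7],[0,0,0,0,0,0.016,-0.7]],
])

```text
time: 11.45
tool_pos: [0.5785, -0.0541, 0.0466]
tool_rot: [3.142, 0.0, 1.689]
contact_force: [0.2, -0.1, -1.2]
opening: 0.0237
```

Request:
arm_command([
  [[0,0,0,0,0,0.003,-0.7],[0,0,0,0,0,0.006,-0.7],[0,0,0,0,0,0.006,-0.7]],
])

```text
time: 11.75
tool_pos: [0.5786, -0.0542, 0.045]
tool_rot: [3.141, 0.0, 1.689]
contact_force: [-0.1, 0.4, 2.1]
opening: 0.0233
```

```bash
python3 st.py
```

```text
rack x 0.02 y 20.22 mm z 45.01 foot 20.41 [3.141 0.    1.689] F [-0.08  0.44  2.1 ] 11.75
```

Rested on the slot bottom: contact at foot height of about 21.5 mm (22 expected), push about 3.5 N. I'll add 1.5 mm and drag. The notch can't be reached before y ≈ -6, so that stretch goes in one call.

Request:
arm_command([
  [[0,0,0,0,0,0.005,-0.7],[0,0,0,-0.012,0,0.005,-0.7],[0,0,0,-0.024,0,0.005,-0.7],[0,0,0,-0.036,0,0.005,-0.7],[0,0,0,-0.048,0,0.005,-0.7],[0,0,0,-0.06,0,0.005,-0.7],[0,0,0,-0.07,0,0.005,-0.7],[0,0,0,-0.07,0,0.005,-0.7]],
])

```text
time: 12.55
tool_pos: [0.581, -0.0755, 0.0433]
tool_rot: [3.141, 0.0, 1.688]
contact_force: [-0.3, 2.2, 3.0]
opening: 0.0231
```

```bash
python3 st.py
```

```text
rack x -0.07 y -1.25 mm z 43.32 foot 18.72 [3.141 0.    1.688] F [-0.25  2.2   3.03] 12.55
```

Request:
arm_command([
  [[0,0,0,-0.005,0,0,-0.7],[0,0,0,-0.01,0,0,-0.7],[0,0,0,-0.015,0,0,-0.7],[0,0,0,-0.015,0,0,-0.7]],
])

```text
time: 12.95
tool_pos: [0.5815, -0.0796, 0.0433]
tool_rot: [-3.142, 0.0, 1.689]
contact_force: [-0.3, 1.7, 2.8]
opening: 0.0233
```

Request:
arm_command([
  [[0,0,0,-0.004,0,0,-0.7],[0,0,0,-0.008,0,0,-0.7]],
])

```text
time: 13.15
tool_pos: [0.5817, -0.0818, 0.0433]
tool_rot: [-3.142, 0.0, 1.689]
contact_force: [-1.7, 3.0, 3.2]
opening: 0.0236
```

Request:
arm_command([
  [[0,0,0,-0.005,0,0,-0.7],[0,0,0,-0.01,0,0,-0.7]],
])

```text
time: 13.35
tool_pos: [0.5821, -0.0849, 0.0433]
tool_rot: [-3.142, 0.0, 1.689]
contact_force: [-0.4, 3.0, 2.1]
opening: 0.0235
```

Request:
arm_command([
  [[0,0,0,-0.005,0,0,-0.7],[0,0,0,-0.01,0,0,-0.7]],
])

```text
time: 13.55
tool_pos: [0.5825, -0.0879, 0.0433]
tool_rot: [3.142, 0.0, 1.689]
contact_force: [-0.7, 3.7, 2.9]
opening: 0.0233
```

Request:
arm_command([
  [[0,0,0,-0.005,0,0,-0.7],[0,0,0,-0.01,0,0,-0.7]],
])

```text
time: 13.75
tool_pos: [0.5828, -0.0909, 0.0433]
tool_rot: [3.142, 0.0, 1.689]
contact_force: [0.4, 3.1, 3.2]
opening: 0.0232
```

Request:
arm_command([
  [[0,0,0,-0.005,0,0,-0.7],[0,0,0,-0.01,0,0,-0.7]],
])

```text
time: 13.95
tool_pos: [0.5832, -0.0939, 0.0433]
tool_rot: [3.142, 0.0, 1.689]
contact_force: [-0.9, 3.0, 3.1]
opening: 0.0238
```

Request:
arm_command([
  [[0,0,0,-0.005,0,0,-0.7],[0,0,0,-0.01,0,0,-0.7]],
])

```text
time: 14.15
tool_pos: [0.5835, -0.0968, 0.0433]
tool_rot: [-3.142, 0.0, 1.689]
contact_force: [-0.4, 2.9, 3.1]
opening: 0.0234
```

Request:
arm_command([
  [[0,0,0,-0.005,0,0,-0.7],[0,0,0,-0.01,0,0,-0.7]],
])

```text
time: 14.35
tool_pos: [0.5839, -0.0998, 0.0433]
tool_rot: [3.142, 0.0, 1.689]
contact_force: [-0.2, 2.3, 2.9]
opening: 0.0232
```

Request:
arm_command([
  [[0,0,0,-0.005,0,0,-0.7],[0,0,0,-0.01,0,0,-0.7]],
])

```text
time: 14.55
tool_pos: [0.5842, -0.1028, 0.0433]
tool_rot: [-3.142, 0.0, 1.689]
contact_force: [-0.5, 3.5, 2.7]
opening: 0.024
```

Request:
arm_command([
  [[0,0,0,-0.005,0,0,-0.7],[0,0,0,-0.01,0,0,-0.7]],
])

```text
time: 14.75
tool_pos: [0.5846, -0.1058, 0.0433]
tool_rot: [-3.142, 0.0, 1.689]
contact_force: [-0.3, 3.0, 2.4]
opening: 0.023
```

Request:
arm_command([
  [[0,0,0,-0.005,0,0,-0.7],[0,0,0,-0.01,0,0,-0.7]],
])

```text
time: 14.95
tool_pos: [0.585, -0.1088, 0.0433]
tool_rot: [3.142, 0.0, 1.689]
contact_force: [0.4, 2.9, 3.1]
opening: 0.0231
```

Request:
arm_command([
  [[0,0,0,-0.005,0,0,-0.7],[0,0,0,-0.01,0,0,-0.7]],
])

```text
time: 15.15
tool_pos: [0.5853, -0.1117, 0.0433]
tool_rot: [3.142, 0.0, 1.689]
contact_force: [-0.3, 2.6, 2.2]
opening: 0.0231
```

Request:
arm_command([
  [[0,0,0,-0.005,0,0,-0.7],[0,0,0,-0.01,0,0,-0.7]],
])

```text
time: 15.35
tool_pos: [0.5857, -0.1147, 0.0433]
tool_rot: [3.142, 0.0, 1.689]
contact_force: [-0.9, 2.0, 2.3]
opening: 0.0235
```

Request:
arm_command([
  [[0,0,0,-0.005,0,0,-0.7],[0,0,0,-0.01,0,0,-0.7]],
])

```text
time: 15.55
tool_pos: [0.586, -0.1177, 0.0433]
tool_rot: [3.142, 0.0, 1.689]
contact_force: [0.0, 3.3, 3.0]
opening: 0.0237
```

Request:
arm_command([
  [[0,0,0,-0.005,0,0,-0.7],[0,0,0,-0.01,0,0,-0.7]],
])

```text
time: 15.75
tool_pos: [0.5864, -0.1207, 0.0433]
tool_rot: [3.142, 0.0, 1.689]
contact_force: [0.5, 3.2, 2.6]
opening: 0.0235
```

Request:
arm_command([
  [[0,0,0,-0.005,0,0,-0.7],[0,0,0,-0.01,0,0,-0.7]],
])

```text
time: 15.95
tool_pos: [0.5866, -0.1242, 0.043]
tool_rot: [-3.141, 0.001, 1.689]
contact_force: [1.0, -0.0, -1.6]
opening: 0.0233
```

Fz went from +3 to -1.6 N (pin weight only) and the drag vanished, so the foot has dropped. Stopping here, then lowering in small steps to see it home.

Request:
arm_command([
  [[0,0,0,0,0,0,-0.7],[0,0,0,0,0,0.005,-0.7],[0,0,0,0,0,0.01,-0.7],[0,0,0,0,0,0.01,-0.7]],
])

```text
time: 16.35
tool_pos: [0.5864, -0.1235, 0.0399]
tool_rot: [-3.141, -0.0, 1.689]
contact_force: [-0.7, 0.0, -2.7]
opening: 0.0233
```

```bash
python3 st.py
```

```text
rack x -0.34 y -49.53 mm z 39.85 foot 15.25 [-3.141 -0.     1.689] F [-0.74  0.   -2.68] 16.35
```

Request:
arm_command([
  [[0,0,0,0,0,0.006,-0.7],[0,0,0,0,0,0.012,-0.7],[0,0,0,0,0,0.018,-0.7],[0,0,0,0,0,0.018,-0.7]],
])

```text
time: 16.75
tool_pos: [0.5865, -0.1235, 0.0346]
tool_rot: [-3.141, -0.0, 1.689]
contact_force: [0.6, -0.3, -1.7]
opening: 0.0237
```

Request:
arm_command([
  [[0,0,0,0,0,0.005,-0.7],[0,0,0,0,0,0.01,-0.7],[0,0,0,0,0,0.013,-0.7],[0,0,0,0,0,0.013,-0.7]],
])

```text
time: 17.15
tool_pos: [0.5866, -0.1235, 0.0308]
tool_rot: [-3.141, -0.0, 1.689]
contact_force: [0.7, -0.1, -0.9]
opening: 0.0234
```

Foot is now near 6.2 mm and still free. Floor expected at 4 mm.

Request:
arm_command([
  [[0,0,0,0,0,0.003,-0.7],[0,0,0,0,0,0.006,-0.7],[0,0,0,0,0,0.009,-0.7],[0,0,0,0,0,0.009,-0.7]],
])

```text
time: 17.55
tool_pos: [0.5868, -0.1236, 0.0285]
tool_rot: [3.141, 0.0, 1.689]
contact_force: [-0.7, 0.4, 2.2]
opening: 0.0232
```

```bash
python3 st.py
```

```text
rack x 0.03 y -49.67 mm z 28.48 foot 3.88 [3.141 0.    1.689] F [-0.72  0.43  2.2 ] 17.55
```

The floor is reached at foot 3.9 mm (4 mm expected) with a push of about 3.5 N, so the pin is home. I'll ease off slightly and let go.

Request:
arm_command([
  [[0,0,0,0,0,-0.001,-0.6],[0,0,0,0,0,-0.001,-0.45],[0,0,0,0,0,-0.001,-0.4],[0,0,0,0,0,-0.001,-0.3],[0,0,0,0,0,-0.001,-0.1],[0,0,0,0,0,-0.001,0.1],[0,0,0,0,0,-0.001,0.2],[0,0,0,0,0,-0.001,0.2]],
], grip_force=5)

```text
time: 18.35
tool_pos: [0.5867, -0.1235, 0.0286]
tool_rot: [3.142, 0.0, 1.689]
contact_force: [-0.6, -0.0, -0.8]
opening: 0.0546
```

```bash
python3 st.py; python3 lk.py side11 150 270 250 370
```

```text
rack x -0.04 y -49.60 mm z 28.61 foot 4.01 [3.142 0.    1.689] F [-0.65 -0.03 -0.76] 18.35
[ 0.5867 -0.1236  0.0286] [3.142 0.    1.689] [-0.13 -0.15  0.21] 0.0547 18.4
scale 4.833333333333333
```

View pics/side11_c.png

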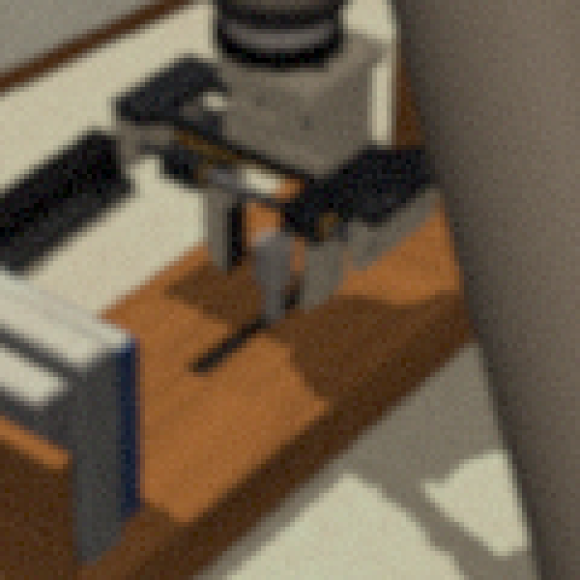

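The pin stands in the slot, between the open fingers. Retreating straight up.

Request:
arm_command([
  [[0,0,0,0,0,-0.03,0.2],[0,0,0,0,0,-0.08,0.2],[0,0,0,0,0,-0.15,0.2],[0,0,0,0,0,-0.25,0.2],[0,0,0,0,0,-0.38,0.2],[0,0,0,0,0,-0.5,0.2],[0,0,0,0,0,-0.6,0.2],[0,0,0,0,0,-0.7,0.2]],
])

```text
time: 19.2
tool_pos: [0.5866, -0.1235, 0.2411]
tool_rot: [3.14, 0.001, 1.689]
contact_force: [1.2, 0.1, 0.6]
opening: 0.0549
```

Request:
arm_command([
  [[0,0,0,-0.15,0,0,0.2],[0,0,0,-0.3,0,0,0.2],[0,0,0,-0.45,0,0,0.2],[0,0,0,-0.5,0,0,0.2],[0,0,0,-0.5,0,0,0.2],[0,0,0,-0.5,0,0,0.2]],
])

```text
time: 19.8
tool_pos: [0.6042, -0.2715, 0.2388]
tool_rot: [-3.142, -0.001, 1.689]
contact_force: [-0.7, -0.1, 0.8]
opening: 0.0551
```

```bash
python3 lk.py side12 130 380 130 400; python3 lk.py top12 190 300 100 390 top
python3 - <<'E'
from h import *
for n in('side12','top12'):
    d=pickle.load(open(n+'.pkl','rb'));P=cloud(d)
    m=(P[...,2]>0.06)&(P[...,2]<0.13)&(abs(P[...,0]-.5867)<.03)&(abs(P[...,1]+.1236)<.03)
    if m.any(): print(n,m.sum(),np.round(P[m].mean(0),4),'max',np.round(np.sort(P[m][:,2])[-8:],4))
E
```

```text
[ 0.6044 -0.2709  0.239 ] [ 3.141e+00 -1.000e-03  1.690e+00] [-0.36 -0.52  0.29] 0.0556 19.85
scale 2.32
[ 0.6045 -0.2706  0.2391] [ 3.141 -0.     1.691] [ 0.18  0.35 -0.48] 0.055 19.9
scale 2.689655172413793
side12 96 [ 0.5832 -0.1177  0.0856] max [0.0971 0.0972 0.0972 0.0976 0.098  0.0984 0.0984 0.0991]
top12 52 [ 0.587  -0.1234  0.0955] max [0.1007 0.1007 0.1012 0.1017 0.1022 0.1034 0.1044 0.1055]
```

View pics/side12_c.png

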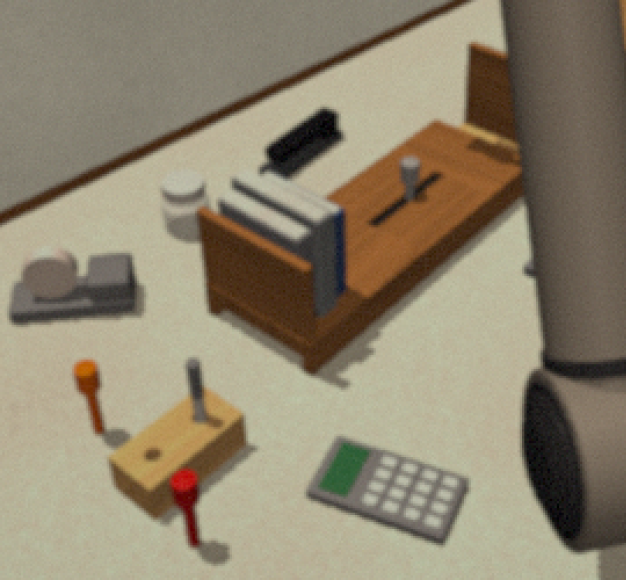

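View pics/top12_c.png

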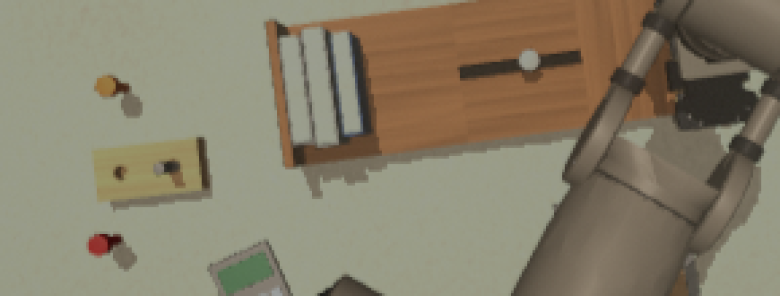

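The pin stands upright in the slot at side crop (410,165) and top crop (529,60). Its knob top is at about 96 mm (96 when home, 114 on the slot bottom). The marker, decoys and other objects are unmoved.

```bash
python3 -c "
from cell import robot
print(robot.hand_in())"
```

```text
the job is handed in; nothing more can be done
None
```

The rack is locked. I took the bare steel pin from the tidy, rested it at the books' end of the slot (rack y ≈ 20 mm) and dragged it along without lifting. It dropped into the notch at rack y ≈ -49 mm; I stopped there, lowered it home, let go and handed in at about 20 s.

**Forces:** the highest push I read at the end of a move was about 4.5 N, with 3–4 N of drag; the limit is 20 N.

**Pin fully home:** it met the notch floor with the foot at about 3.9 mm (4 expected). After letting go, the cameras put the knob's top at about 96 mm (96 expected; it would be 114 on the slot's bottom).

**Other objects:** in the last pictures the marker pen, both look-alikes, the stapler, jar, tape, calculator and books are where they were. I did not check the mug in those pictures. The gripper was well clear of the pin.

**One disagreement:** the reported tool position reads about 36 mm lower than the fingertips really are. The side camera showed it, and a gentle test close passed above the knob without touching it. I worked out the heights from the grasp instead, and the contacts with the slot bottom and the notch floor agreed to within about 0.5 mm.

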